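# Wet the applicator and hold it on the badge of a rocket decoration

### The job

Take the orange-handled applicator from its stand, push its white pad straight down on the blue dish of the pump bottle until the dish is fully down, and let the dish spring back up. Then press the pad gently on the yellow dot of the rocket decoration, centred on the dot and square to the tilted board, with the sprung tip pushed about halfway into its metal sleeve, so that the badge's glue can set. Finish while holding it there: do not let go, and leave everything else, the green-handled applicator included, where it stands.

Things in the scene. Friction and masses are not known exactly. Their poses are not given: they have to be found in the camera images.
- applicator: orange-handled round tool, 105 g, upright in a stand. Origin: on its axis under its flange, which rests on the stand's top (80 mm up); z to the handle's end. Above: flange 36 mm diameter, 6 thick; handle 24 mm diameter, from 6 to 70 mm, to be gripped. Below: 20 mm sleeve, 45 long, then sprung tip, white pad ends 70 mm below origin. Lift 75 mm to clear the stand. Its turn about z is of no matter
- plunger (a joint): how far the applicator's sprung tip is pushed into the sleeve, in m: 0 when free, 0.016 at the stop. It takes about 1.2 N to start and 0.3 N per mm more: about 3.6 N at halfway (0.008), 6 N at the stop
- plunger_end (a point): centre of the flat end of the applicator's white pad (16 mm diameter), 70 mm below the applicator's origin along its axis while the tip is free; moves with the tip
- stand_a: wooden block 70 x 70 mm, 80 mm high, with an upright through hole of 25 mm diameter in its middle; origin at the centre of its underside. Fixed. It always holds the orange-handled applicator
- stand_b: a like wooden block, which always holds the green-handled applicator. Fixed
- spare: the green-handled applicator, otherwise the same as the orange one, in the other stand; leave it alone
- bottle: white pump bottle with a turquoise band, 68 mm diameter, body and neck 84 mm high, fixed to the table by a flat grey plate 100 x 100 mm. Origin: centre of its underside, z up
- pump (a joint): how far the dish on the bottle is pushed down, in m: 0 up, 0.008 fully down. It takes about 1.5 N to start and about 3.5 N to be fully down; springs back when let go
- pump_top (a point): centre of the upper face of the bottle's flat blue dish (48 mm diameter), 100 mm above the table while up; moves with it
- easel: wooden base, 150 (x) x 170 (y) mm, 12 mm high, fixed to the table, which carries the tilted board. Origin: centre of its underside, x points to the board's raised edge
- board (a joint): tilt of the board, in rad: 0 level, grows as its far edge is raised. Stiff hinge along the base's front edge, 30 mm above the table, 75 mm from the base's origin; it stays as it is under light pushes
- spot (a point): centre of the upper face of the yellow dot (20 mm diameter, 1.5 mm thick, white rim) on the dark blue rocket on the pale board (150 x 170 mm). z is the board's outward normal (leaning towards the base's front edge), x runs up the slope, y along the hinge. 80 mm up the slope from the hinge, 12 mm off the middle towards +y
- jar: jar, 52 mm diameter, 60 mm high; origin under its centre; leave alone
- glue: slim white bottle with orange cap, 34 mm diameter, 85 mm high; origin under its centre; leave alone
- bowl: white bowl, 130 mm diameter, 35 mm high; origin under its centre; leave alone
- tape: roll of yellow tape, lying, 84 mm diameter, 20 mm high; origin under its centre; leave alone
- star: red eight-pointed star, about 56 mm across, 8 mm thick; origin under its centre; leave alone
There are look-alikes about, which are no part of the job. Leave any pink, purple or red look-alike of the stand_a alone.

How it is judged (in metres and radians):
On the way, in this order (a step that is already met when the one before it is completed fails the run):
1. the dish is pushed fully down by the orange applicator's pad (value of joint pump above 0.0065 m and contact force between applicator and bottle above 1 N and distance between plunger_end and pump_top below 0.025 m and contact force between the fingers and applicator above 2 N), for 0.05 s.
2. the dish is up again and the applicator clear of the bottle (value of joint pump below 0.0015 m and contact force between applicator and bottle below 0.05 N), for 0.1 s.
3. the pad rests on the yellow dot (distance between plunger_end and spot below 0.007 m and contact force between applicator and easel above 0.8 N), for 0.2 s.
At the end, for the whole second after the job is handed in: The orange applicator is still gripped, at rest, pad within 7 mm of the dot's centre, axis within 0.17 rad of the board's normal, sprung tip in by 4 to 12 mm of its 16, 1.2 to 8 N on the board; the dish is up (within 1.5 mm); the applicator touches no stand nor the bottle (distance between plunger_end and spot below 0.007 m and angle between the z axis of applicator and the z axis of spot, either way round below 0.17 rad and value of joint plunger between 0.004 and 0.012 m and contact force between applicator and easel between 1.2 and 8 N and contact force between the fingers and applicator above 2 N and linear speed of applicator below 0.02 m/s and value of joint pump below 0.0015 m and contact force between applicator and stand_a below 0.1 N and contact force between applicator and stand_b below 0.1 N and contact force between applicator and bottle below 0.1 N); the arm keeps its last pose, push and grip.
It fails at once if the decoration or its board is pushed hard (over 15 N) with the applicator (contact force between applicator and easel above 15 N).
It fails at once if the board's tilt is changed or the board is hit by the robot (distance of spot from where it was at the start of the episode above 0.01 m or contact force between any of the arm, the fingers and easel above 5 N).
It fails at once if the green applicator or another bystander is moved more than 30 mm (distance of any of spare, jar, glue, bowl, tape, star from where it was at the start of the episode above 0.03 m).
It also fails if it takes over 51 s, if anything falls off the work surface, if the arm or the gripper's body presses on something with over 40 N, if the wrist force passes 120 N, or if a joint passes its speed limit or range.

### The arm

A 6-joint arm with a two-finger parallel gripper is mounted at the origin on the work surface. World frame = base frame: x ahead of the robot, y to its left, z up, the work surface at z = 0. Lengths are in mm, angles in rad, forces in N, time in s.
With the tool pointing down it reaches from about 275 to 1000 mm from the base axis. Payload 8.4 kg.
Tool frame: the origin (TCP) lies between the finger pads; the fingertips stand 8 mm ahead of it and the grasp point (between the pads) lies 11 mm behind it (tcp_to_tips is the distance from the TCP to the fingertips, in mm); z points along the fingers, y is the line along which they close (so a half turn about z gives the same grasp; the last joint's range is limited). The gripper opens to 85 mm and grips with 20 to 120 N. Pads are 22 mm wide; open, the fingers measure 114 mm over their backs; the gripper's body (76 mm by 85 mm) begins 54 mm behind the grasp point. The pads swing forward as they close: fully open they stand 13 mm farther back than shut.
Start: joints at [1.119, 0.353, 1.633, -0, 1.155, -0.002], TCP at [271.74, 562.837, 215.881] pointing down, gripper open.
Joint ranges: [-2.63, 2.63], [-0.92, 2.1], [0.06, 2.66], [-1.3, 4.44], [0, 2.69], [-3.02, 3.02]. Speed limits (rad/s): [2.22, 2.22, 2.79, 3.14, 3.14, 3.14].

### API

Orientations are given as [roll, pitch, yaw] about the fixed x, y, z axes, in that order (R = Rz(yaw) Ry(pitch) Rx(roll)).
In Python, from rig import * gives the robot as it stands.
- The arm moves only by the tool step_arm, never from a script. Its argument "motion" is a list of rows, each an object with "claw": the finger opening in mm, from 0 to 85.4; "delta_pos": the shift along the tool's x, y, z in mm, a list of three; "turn": the turn about the tool's z in rad. In form: [{"claw": claw, "delta_pos": [dx, dy, dz], "turn": turn}, ...]. A call has 1 to 8 rows; each row shifts and turns the commanded pose from where the row before left it, along the tool's axes as they then stand; what a row does not reach is not made up. A row lasts 1/12 s, in which the tool goes at most 41.7 mm and 7.16 degrees, less where a joint would pass 70% of its speed; a pose out of reach is approached as far as the arm can. A call is refused whole if a number of a shift passes 41.7 or a number of a turn 0.125, either way. A call with a gripper value outside its range is refused whole. The fingers move at their own pace and stop on an object; "force" is the grip in N (left out, the last holds). Time passes only in rows, so rows that do not move let the fingers close. It gives the time, the measured TCP pose, the force, the opening and the grip force at its end, in the units of the state.
- sense(): the state, without advancing time (a new reading comes with each control period).
- grab_frame(name): name is "scene" or "top" or "wrist"; returns a dict with "img" (420x560x3 uint8, red, green, blue), "vertical_fov" (degrees; the focal length in pixels is half the picture's height over the tangent of half this angle, whatever the lens; pixels are square), "cx", "cy" (the principal point, pixels), "R" (3x3) and "t" (3): a world point X has camera coordinates R X + t. Camera axes: x right, y down, z forward; pixel columns grow to the right and rows downward; lengths in mm; the calibration is good to about 2 mm. A picture is of the moment at which its call begins. There is no depth.
- sign_off(): hands the job in; it is judged then, once.
The state is a dict: "clock": time; "qpos": joint angles; "qvel": joint speeds; "joint_efforts": joint torques, N m; "eef_pos": TCP position; "tcp_rot": TCP orientation; "contact_force": force on the tool from outside, world axes, zero at the start; "wrist_torque": the same for the moment, N m; "opening": opening from 0.0 (shut) to 1.0 (fully open); "grasp_force": force on a finger pad.
Only numpy, scipy, OpenCV 4.12 (cv2) and the standard library are available. Lean on these libraries where they do the work, as an engineer would, in place of code of your own. Each camera call takes 0.05 s, during which the arm holds its last target. There are 200 camera calls.

## Working session

There is one attempt and no reset: what is moved stays moved. The work goes in short steps, Python scripts to look and compute and a tool call to move; the robot and the scene stay as the last step left them, time stands still between calls to the robot, and variables do not carry over. Pictures are saved under pics/ and viewed, at most 10 in all, crops included, and the job is handed in when it is done.

Besides the shell and the picture viewer there is one more tool, called as a command line: name --argument value ..., lists and objects as JSON in quotes. step_arm: Moves the arm, as the interface text tells. Its arguments: {"type":"object","properties":{"motion":{"type":"array","items":{"type":"object","properties":{"claw":{"type":"number"},"delta_pos":{"type":"array","items":{"type":"number"}},"turn":{"type":"number"}}}},"force":{"type":"number"}},"required":["motion"]}

```bash
ls; mkdir -p pics; python3 - <<'E'
from rig import *
import cv2,pickle
s=sense();print({k:s[k] for k in ('clock','eef_pos','tcp_rot','opening','contact_force')})
F={}
for n in("scene","top"):
    f=grab_frame(n);F[n]=f;cv2.imwrite(f"pics/{n}0.png",cv2.cvtColor(f["img"],cv2.COLOR_RGB2BGR));print(n,f["vertical_fov"],f["cx"],f["cy"],f["R"],f["t"])
pickle.dump(F,open("F.pkl","wb"))
E
```

```text
pics
{'clock': 0.0, 'eef_pos': array([271.51688077, 562.35745124, 215.12446606]), 'tcp_rot': array([-3.14011760e+00,  1.20512629e-05,  2.69178988e+00]), 'opening': 1.0056924135061804, 'contact_force': array([ 0.39575301,  0.69311065, -0.20980478])}
scene 51.923273310775286 275.6003108597264 209.8474241175264 [[-0.14333466  0.98963043  0.00931605]
 [ 0.81935254  0.12394133 -0.55973205]
 [-0.55508251 -0.07259587 -0.82862129]] [  24.99417823 -400.18618616 1308.58876009]
top 47.667181322663254 280.8569614833569 215.93394961142005 [[ 0.10199511 -0.99478176  0.00250063]
 [-0.97329726 -0.10031132 -0.20647053]
 [ 0.20564396  0.01862513 -0.97844962]] [  23.32644135  577.75886566 1005.99629635]
```

View pics/scene0.png

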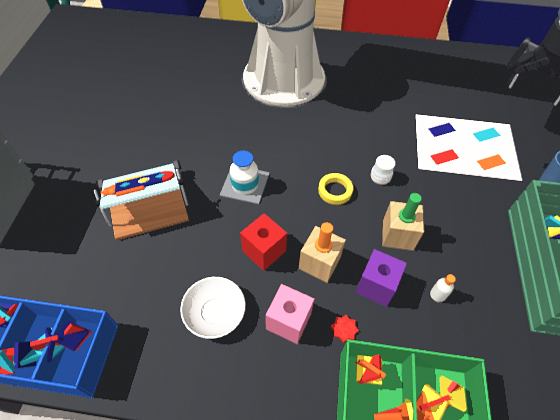

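View pics/top0.png

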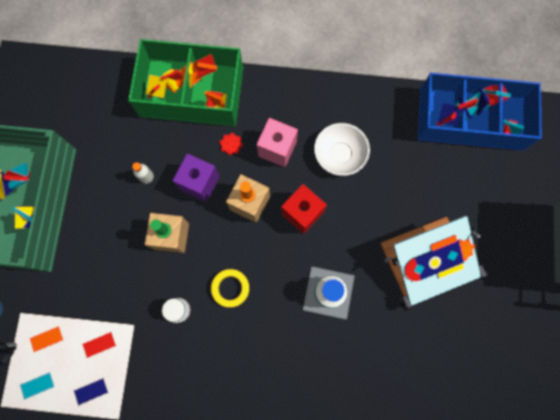

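The orange applicator is at scene (324,236) / top (246,188). Things it could be confused with:
- green spare: scene (410,207), top (160,228)
- glue's orange cap: scene (450,281), top (137,167)
- empty blocks in the scene view: red (264,241), purple (382,277), pink (290,313)

The dish is at scene (243,159) / top (333,290). The rocket is at scene (142,185) / top (438,258). I'll check these in a close crop.

```bash
python3 - <<'E'
import cv2,pickle,numpy as np
F=pickle.load(open("F.pkl","rb"))
def c(n,u,v,w=100,h=75):
    im=cv2.cvtColor(F[n]["img"],cv2.COLOR_RGB2BGR);u0,v0=u-w//2,v-h//2
    print(n,u0,v0);return cv2.resize(im[v0:v0+h,u0:u0+w],(400,300),interpolation=cv2.INTER_CUBIC)
a=np.vstack([np.hstack([c("scene",142,195),c("top",438,262,120,90)]),np.hstack([c("scene",324,245),c("top",246,195)])])
cv2.imwrite("pics/crop1.png",a)
E
```

```text
scene 92 158
top 378 217
scene 274 208
top 196 158
```

View pics/crop1.png

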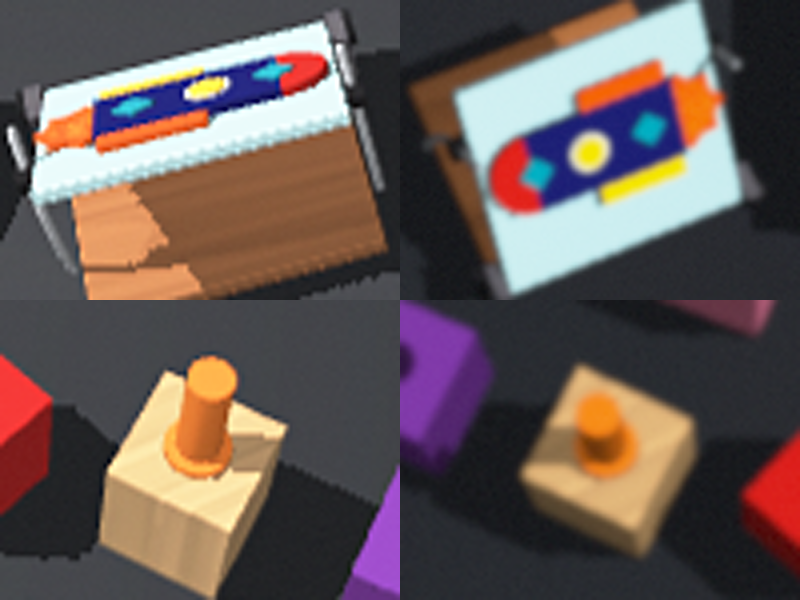

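```bash
cat > h.py <<'E'
import numpy as np,cv2
from scipy.optimize import least_squares
def proj(f,X):
    c=np.atleast_2d(X)@f["R"].T+f["t"];k=f["img"].shape[0]/2/np.tan(np.radians(f["vertical_fov"])/2)
    return np.c_[k*c[:,0]/c[:,2]+f["cx"],k*c[:,1]/c[:,2]+f["cy"]]
def tri(fs,uv,x0=(500,0,80)):
    r=least_squares(lambda X:np.ravel([proj(f,X)[0]-u for f,u in zip(fs,uv)]),x0,x_scale=100);return r.x,r.fun
def atz(f,uv,z):
    return least_squares(lambda p:proj(f,[p[0],p[1],z])[0]-uv,[500,0],x_scale=100).x
def blob(f,lo,hi,roi):
    hsv=cv2.cvtColor(f["img"],cv2.COLOR_RGB2HSV);m=cv2.inRange(hsv,np.array(lo),np.array(hi))
    u0,v0,u1,v1=roi;k=np.zeros_like(m);k[v0:v1,u0:u1]=m[v0:v1,u0:u1]
    n,l,st,c=cv2.connectedComponentsWithStats(k);i=1+np.argmax(st[1:,4]);return c[i],st[i]
E
python3 - <<'E'
from h import *;import pickle
F=pickle.load(open("F.pkl","rb"));S,T=F["scene"],F["top"]
ys=blob(S,(22,100,120),(36,255,255),(137,172,152,186));yt=blob(T,(22,100,120),(36,255,255),(425,253,445,273))
print(ys,yt)
P,e=tri([S,T],[ys[0],yt[0]]);print("dot",P,e)
ds=blob(S,(100,120,60),(125,255,255),(225,145,262,168));dt=blob(T,(100,120,60),(125,255,255),(315,275,350,305))
print("dish",ds,dt,tri([S,T],[ds[0],dt[0]]),atz(S,ds[0],100),atz(T,dt[0],100))
# applicator handle end top: scene crop (211,375)->; top crop (597,410)
hs=np.array([274+212/4,208+(380-300)/4]);ht=np.array([196+(598-400)/4,158+(409-300)/4])
print("handle top",tri([S,T],[hs,ht]),atz(S,hs,150),atz(T,ht,150))
st=[(579,364),(695,422),(641,520),(522,475)]
st=np.array([[196+(a-400)/4,158+(b-300)/4] for a,b in st]); ss=[(168,371),(287,428),(228,530),(106,470)]
ss=np.array([[274+a/4,208+(b-300)/4] for a,b in ss])
print("stand T",[atz(T,u,80) for u in st],atz(T,st.mean(0),80));print("S",[atz(S,u,80) for u in ss],atz(S,ss.mean(0),80))
tc=[(455,92),(698,0),(745,198),(512,295)];tc=np.array([[378+(a-400)*.3,217+b*.3] for a,b in tc])
sc=[(352,120),(33,190),(45,92),(328,20)];sc=np.array([[92+a/4,158+b/4] for a,b in sc])
C=[tri([S,T],[a,b]) for a,b in zip(sc,tc)]
for c in C:print("corner",c[0].round(1),c[1].round(1))
L=np.array([[150,85,0],[150,-85,0],[0,-85,0],[0,85,0],[80,12,3.]])
def model(p):
    x,y,yaw,t,h=p;c,s=np.cos(yaw),np.sin(yaw)
    R=np.array([[c,-s,0],[s,c,0],[0,0,1]])@np.array([[np.cos(t),0,-np.sin(t)],[0,1,0],[np.sin(t),0,np.cos(t)]])
    hp=np.array([x-75*c,y-75*s,30]);return (L+[0,0,h])@R.T+hp,R
def res(p):
    M,_=model(p);return np.r_[(proj(S,M)-np.vstack([sc,ys[0]])).ravel(),(proj(T,M)-np.vstack([tc,yt[0]])).ravel(),(p[4]-4)/4]
r=least_squares(res,[P[0],P[1],.3,.4,4],x_scale=[10,10,.1,.1,1]);M,R=model(r.x);print(r.x,r.cost,M[4],R[:,2]);print(r.fun.round(1))
E
```

```text
(array([143.11538462, 179.38461538]), array([139, 178,   9,   4,  26], dtype=int32)) (array([434.65454545, 262.45454545]), array([431, 259,   8,   8,  55], dtype=int32))
dot [ 499.76123272 -257.88339341   83.21701108] [ 0.11096008  0.01661281  0.10503653 -0.01705419]
dish (array([242.35766423, 158.05474453]), array([232, 150,  21,  17, 274], dtype=int32)) (array([332.5801105, 289.9281768]), array([322, 280,  22,  21, 362], dtype=int32)) (array([417.90149454, -42.55866733, 100.94230535]), array([ 0.29888988,  0.02623613,  0.27057326, -0.01075998])) [417.13331056 -43.4576732 ] [417.88248391 -42.09654503]
handle top (array([610.32231984, 161.11915642, 151.57283039]), array([-0.43553372, -0.01407645, -0.46903101, -0.03277661])) [609.2350768  162.04750106] [610.77731364 160.30464025]
stand T [array([654.55594019, 181.1446718 ]), array([627.79115903, 112.88838329]), array([569.21130257, 136.50774882]), array([587.78543701, 204.88430328])] [609.61880229 158.83022273]
S [array([562.88405385, 142.54971086]), array([588.55951208, 207.24436778]), array([652.2448523 , 181.00624954]), array([627.32420815, 116.51505177])] [608.4894239  161.92129921]
corner [ 525.6 -163.1  104. ] [-0.9 -0.1 -0.8  0.1]
corner [ 599.8 -313.6  110.4] [-0.8 -0.1 -0.8  0.2]
corner [ 485.3 -375.9   36.6] [-0.9 -0.2 -0.8  0.2]
corner [ 405.5 -223.3   37.1] [-0.8 -0.1 -0.7  0.1]
[ 5.14850145e+02 -2.63766789e+02  4.71556610e-01  4.91141001e-01
  7.99951680e+00] 9.45841010075866 [ 500.80729416 -257.45750356   77.42990813] [-0.42015943 -0.21425009  0.8817953 ]
[-1.2 -1.8 -1.3  1.  -0.4 -0.9 -1.1  0.1  0.8  2.  -0.2  0.7 -0.5 -0.1
 -1.   1.  -0.5 -0.1 -0.9 -0.2  1. ]
```

```bash
cat >> h.py <<'E'
def togo(s,target,yaw=None):
    y=s["tcp_rot"][2];c,q=np.cos(y),np.sin(y);d=np.asarray(target)-s["eef_pos"]
    o=np.array([c*d[0]+q*d[1],q*d[0]-c*d[1],-d[2]])
    t=None if yaw is None else -((yaw-y+np.pi)%(2*np.pi)-np.pi)
    print("clock",s["clock"],"pos",s["eef_pos"].round(1),"rot",s["tcp_rot"].round(3),"tool delta",o.round(1),"turn",t,"force",np.round(s["contact_force"],2),"open",s["opening"],"grip",s["grasp_force"])
E
python3 - <<'E'
from h import *;from rig import *;import pickle
F=pickle.load(open("F.pkl","rb"))
print("green",atz(F["top"],(158,227),150),atz(F["scene"],(412,200),150))
togo(sense(),[609.5,160.8,215],2.79)
E
```

```text
green [504.87040981 327.3713822 ] [517.02578414 327.37154696]
clock 0.1 pos [271.5 562.5 215.2] rot [-3.14  -0.     2.692] tool delta [-4.790e+02 -2.148e+02  2.000e-01] turn -0.09816141240662635 force [-0.04  0.51 -0.51] open 1.0007453296767623 grip 0.0
```

step_arm --motion '[{"claw": 85, "delta_pos": [-30, -13.4, 0], "turn": 0}, {"claw": 85, "delta_pos": [-30, -13.4, 0], "turn": 0}, {"claw": 85, "delta_pos": [-30, -13.4, 0], "turn": 0}, {"claw": 85, "delta_pos": [-30, -13.4, 0], "turn": 0}, {"claw": 85, "delta_pos": [-30, -13.4, 0], "turn": 0}, {"claw": 85, "delta_pos": [-30, -13.4, 0], "turn": 0}, {"claw": 85, "delta_pos": [-30, -13.4, 0], "turn": 0}, {"claw": 85, "delta_pos": [-30, -13.4, 0], "turn": 0}]'

```text
clock: 0.77
eef_pos: [441.9, 360.4, 215.6]
tcp_rot: [-3.141, -0.0, 2.692]
contact_force: [0.2, 0.7, -0.7]
opening: 0.995
grasp_force: 0.0
```

step_arm --motion '[{"claw": 85, "delta_pos": [-30, -13.4, 0], "turn": 0}, {"claw": 85, "delta_pos": [-30, -13.4, 0], "turn": 0}, {"claw": 85, "delta_pos": [-30, -13.4, 0], "turn": 0}, {"claw": 85, "delta_pos": [-30, -13.4, 0], "turn": 0}, {"claw": 85, "delta_pos": [-30, -13.4, 0], "turn": 0}, {"claw": 85, "delta_pos": [-30, -13.4, 0], "turn": 0}, {"claw": 85, "delta_pos": [0, 0, 0], "turn": -0.098}, {"claw": 85, "delta_pos": [0, 0, 0], "turn": 0}]'

```text
clock: 1.43
eef_pos: [569.1, 209.7, 215.3]
tcp_rot: [-3.141, -0.001, 2.791]
contact_force: [-1.0, 0.1, 0.5]
opening: 0.996
grasp_force: 0.0
```

```bash
python3 - <<'E'
from h import *;from rig import *;import pickle
s=sense();togo(s,[609.5,160.8,114],2.79)
f=grab_frame("wrist");pickle.dump(f,open("W.pkl","wb"))
print(f["vertical_fov"],"cam pos",-f["R"].T@f["t"],"axis",f["R"][2])
print("expect top of handle",proj(f,[609.5,160.8,150]),"stand corners",proj(f,[[654,181,80],[628,113,80],[567,139,80],[588,206,80]]).round())
cv2.imwrite("pics/w1.png",cv2.cvtColor(f["img"],cv2.COLOR_RGB2BGR))
E
```

```text
clock 1.4333 pos [569.1 209.7 215.3] rot [-3.141e+00 -1.000e-03  2.791e+00] tool delta [-54.7 -32.1 101.3] turn 0.001272764407308724 force [-0.96  0.06  0.47] open 0.9955220815355373 grip 0.0
67.75471962505084 cam pos [495.40551014 235.75891177 372.16694699] axis [ 0.28764332 -0.1060161  -0.95185183]
expect top of handle [[240.50661321 280.5227662 ]] stand corners [[282. 275.]
 [213. 274.]
 [212. 214.]
 [283. 211.]]
```

View pics/w1.png

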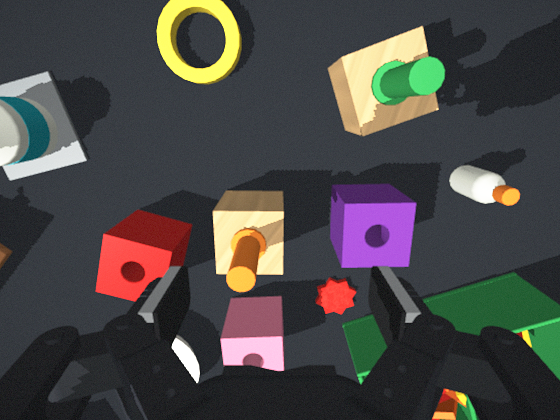

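Wrist view: the orange handle's end is at (241,278) and the stand's corners are at (213,211) and (284,275). Both match the prediction to about 2 px, so I'm continuing.

step_arm --motion '[{"claw": 85, "delta_pos": [-18, -10.5, 0], "turn": 0}, {"claw": 85, "delta_pos": [-18, -10.5, 0], "turn": 0}, {"claw": 85, "delta_pos": [-18, -10.5, 0], "turn": 0}, {"claw": 85, "delta_pos": [0, 0, 0], "turn": 0}, {"claw": 85, "delta_pos": [0, 0, 0], "turn": 0}]'

```text
clock: 1.9
eef_pos: [607.9, 163.4, 215.6]
tcp_rot: [-3.141, -0.001, 2.787]
contact_force: [-1.1, 0.4, -0.2]
opening: 0.998
grasp_force: 0.0
```

```bash
python3 - <<'E'
from h import *;from rig import *
togo(sense(),[609.5,160.8,114],2.79)
E
```

```text
clock 1.9 pos [607.9 163.4 215.6] rot [-3.141e+00 -1.000e-03  2.787e+00] tool delta [ -2.4  -1.9 101.6] turn -0.00284181159526975 force [-1.11  0.43 -0.18] open 0.9981808878603611 grip 0.0
```

step_arm --motion '[{"claw": 85, "delta_pos": [-2.4, -1.9, 25], "turn": 0}, {"claw": 85, "delta_pos": [0, 0, 25], "turn": 0}, {"claw": 85, "delta_pos": [0, 0, 25], "turn": 0}, {"claw": 85, "delta_pos": [0, 0, 25], "turn": 0}, {"claw": 85, "delta_pos": [0, 0, 0], "turn": 0}, {"claw": 85, "delta_pos": [0, 0, 0], "turn": 0}]'

```text
clock: 2.4
eef_pos: [608.1, 161.4, 115.1]
tcp_rot: [-3.14, -0.003, 2.79]
contact_force: [-0.7, -0.2, 0.3]
opening: 0.996
grasp_force: 0.0
```

step_arm --motion '[{"claw": 15, "delta_pos": [0, 0, 0], "turn": 0}, {"claw": 15, "delta_pos": [0, 0, 0], "turn": 0}, {"claw": 15, "delta_pos": [0, 0, 0], "turn": 0}, {"claw": 15, "delta_pos": [0, 0, 0], "turn": 0}, {"claw": 15, "delta_pos": [0, 0, 0], "turn": 0}, {"claw": 15, "delta_pos": [0, 0, 0], "turn": 0}, {"claw": 15, "delta_pos": [0, 0, 0], "turn": 0}, {"claw": 15, "delta_pos": [0, 0, 0], "turn": 0}]' --force 60

```text
clock: 3.07
eef_pos: [610.5, 160.7, 116.9]
tcp_rot: [3.141, 0.001, 2.79]
contact_force: [-0.3, 1.2, 6.7]
opening: 0.25
grasp_force: 58.6
```

```bash
python3 - <<'E'
from h import *;from rig import *
togo(sense(),[609.5,160.8,114],2.79)
E
```

```text
clock 3.0667 pos [610.5 160.7 116.9] rot [3.141e+00 1.000e-03 2.790e+00] tool delta [ 1.  -0.2  2.9] turn -0.00046695997512680165 force [-0.26  1.2   6.67] open 0.24951776011499024 grip 58.605884313583374
```

step_arm --motion '[{"claw": 15, "delta_pos": [0, 0, -15], "turn": 0}, {"claw": 15, "delta_pos": [0, 0, -22], "turn": 0}, {"claw": 15, "delta_pos": [0, 0, -22], "turn": 0}, {"claw": 15, "delta_pos": [0, 0, -22], "turn": 0}, {"claw": 15, "delta_pos": [0, 0, -22], "turn": 0}, {"claw": 15, "delta_pos": [0, 0, -22], "turn": 0}, {"claw": 15, "delta_pos": [0, 0, 0], "turn": 0}]'

```text
clock: 3.65
eef_pos: [612.0, 160.9, 245.6]
tcp_rot: [3.138, 0.005, 2.79]
contact_force: [0.5, 0.4, -1.5]
opening: 0.249
grasp_force: 59.0
```

step_arm --motion '[{"claw": 15, "delta_pos": [11.1, -25.7, 0], "turn": 0}, {"claw": 15, "delta_pos": [11.1, -25.7, 0], "turn": 0}, {"claw": 15, "delta_pos": [11.1, -25.7, 0], "turn": 0}, {"claw": 15, "delta_pos": [11.1, -25.7, 0], "turn": 0}, {"claw": 15, "delta_pos": [11.1, -25.7, 0], "turn": 0}, {"claw": 15, "delta_pos": [11.1, -25.7, 0], "turn": 0}, {"claw": 15, "delta_pos": [11.1, -25.7, 0], "turn": 0}, {"claw": 15, "delta_pos": [11.1, -25.7, 0], "turn": 0}]'

```text
clock: 4.32
eef_pos: [454.0, -2.7, 239.9]
tcp_rot: [-3.141, -0.001, 2.79]
contact_force: [-0.3, -0.6, -0.7]
opening: 0.247
grasp_force: 59.1
```

step_arm --motion '[{"claw": 15, "delta_pos": [11.1, -25.7, 0], "turn": 0}, {"claw": 15, "delta_pos": [11.1, -25.7, 0], "turn": 0}, {"claw": 15, "delta_pos": [0, 0, 0], "turn": 0}, {"claw": 15, "delta_pos": [0, 0, 0], "turn": 0}, {"claw": 15, "delta_pos": [0, 0, 0], "turn": 0}]'

```text
clock: 4.73
eef_pos: [417.3, -42.4, 240.6]
tcp_rot: [3.141, 0.0, 2.789]
contact_force: [-0.5, 0.2, -0.5]
opening: 0.245
grasp_force: 59.3
```

```bash
python3 - <<'E'
from h import *;from rig import *;import pickle
s=sense();togo(s,[417.9,-42.5,207],2.79)
F={n:grab_frame(n) for n in("scene","top","wrist")};pickle.dump(F,open("F2.pkl","wb"))
p=s["eef_pos"]
print({n:proj(F[n],[p+[0,0,33],p+[0,0,-37],p-[0,0,107]]).round().tolist() for n in F})
def c(n,u,v,w=100,h=100,k=4):
    im=cv2.cvtColor(F[n]["img"],cv2.COLOR_RGB2BGR);u0,v0=max(u-w//2,0),max(v-h//2,0);print(n,u0,v0)
    return cv2.resize(im[v0:v0+h,u0:u0+w],(400,400),interpolation=cv2.INTER_CUBIC)
u,v=proj(F["scene"],p-[0,0,100])[0].astype(int);a=c("scene",u,v);u,v=proj(F["top"],p-[0,0,100])[0].astype(int)
cv2.imwrite("pics/c2.png",np.hstack([a,cv2.resize(cv2.cvtColor(F["wrist"]["img"],cv2.COLOR_RGB2BGR),(400,400))]))
E
```

```text
clock 4.7333 pos [417.3 -42.4 240.6] rot [3.141 0.    2.789] tool delta [-0.6  0.2 33.6] turn -0.0010810938565271044 force [-0.47  0.17 -0.52] open 0.2448701043275289 grip 59.27632033824921
{'scene': [[238.0, 100.0], [240.0, 126.0], [242.0, 148.0]], 'top': [[344.0, 285.0], [339.0, 287.0], [335.0, 289.0]], 'wrist': [[280.0, 288.0], [280.0, 230.0], [279.0, 200.0]]}
scene 191 96
```

View pics/c2.png

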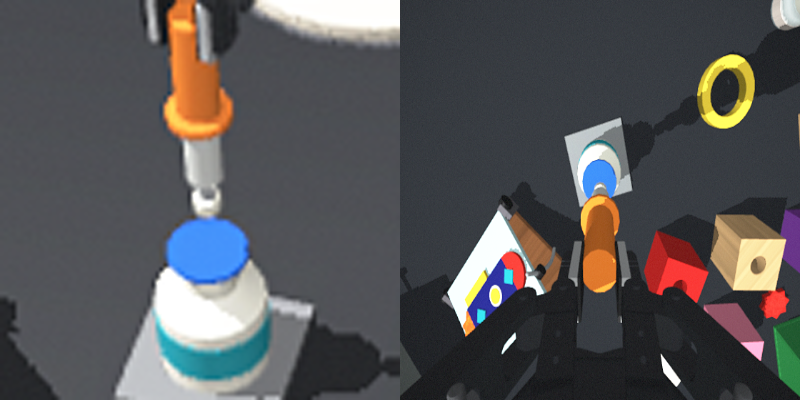

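The applicator is upright in the grip, with its pad at scene ≈(243,149) right above the dish at (243,158). I'm pressing now.

step_arm --motion '[{"claw": 15, "delta_pos": [0, 0, 16], "turn": 0}, {"claw": 15, "delta_pos": [0, 0, 14], "turn": 0}, {"claw": 15, "delta_pos": [0, 0, 5], "turn": 0}, {"claw": 15, "delta_pos": [0, 0, 5], "turn": 0}, {"claw": 15, "delta_pos": [0, 0, 5], "turn": 0}, {"claw": 15, "delta_pos": [0, 0, 4], "turn": 0}, {"claw": 15, "delta_pos": [0, 0, 0], "turn": 0}, {"claw": 15, "delta_pos": [0, 0, 0], "turn": 0}]'

```text
clock: 5.55
eef_pos: [417.4, -42.4, 192.2]
tcp_rot: [3.141, 0.0, 2.79]
contact_force: [-0.2, 0.6, 1.6]
opening: 0.246
grasp_force: 59.6
```

step_arm --motion '[{"claw": 15, "delta_pos": [0, 0, 2], "turn": 0}, {"claw": 15, "delta_pos": [0, 0, 2], "turn": 0}, {"claw": 15, "delta_pos": [0, 0, 0], "turn": 0}, {"claw": 15, "delta_pos": [0, 0, 0], "turn": 0}]'

```text
clock: 5.88
eef_pos: [417.3, -42.5, 188.0]
tcp_rot: [3.141, 0.0, 2.79]
contact_force: [0.4, 0.5, 3.9]
opening: 0.245
grasp_force: 59.8
```

step_arm --motion '[{"claw": 15, "delta_pos": [0, 0, 1.5], "turn": 0}, {"claw": 15, "delta_pos": [0, 0, 0], "turn": 0}, {"claw": 15, "delta_pos": [0, 0, 0], "turn": 0}]'

```text
clock: 6.13
eef_pos: [417.2, -42.5, 186.4]
tcp_rot: [3.141, 0.0, 2.79]
contact_force: [1.1, 1.5, 3.7]
opening: 0.244
grasp_force: 59.8
```

step_arm --motion '[{"claw": 15, "delta_pos": [0, 0, -10], "turn": 0}, {"claw": 15, "delta_pos": [0, 0, -12], "turn": 0}, {"claw": 15, "delta_pos": [0, 0, -12], "turn": 0}, {"claw": 15, "delta_pos": [0, 0, -12], "turn": 0}, {"claw": 15, "delta_pos": [0, 0, -7], "turn": 0}, {"claw": 15, "delta_pos": [0, 0, 0], "turn": 0}, {"claw": 15, "delta_pos": [0, 0, 0], "turn": 0}, {"claw": 15, "delta_pos": [0, 0, 0], "turn": 0}]'

```text
clock: 6.8
eef_pos: [416.5, -42.5, 238.8]
tcp_rot: [-3.141, -0.001, 2.79]
contact_force: [0.6, -0.6, -2.0]
opening: 0.244
grasp_force: 59.3
```

step_arm --motion '[{"claw": 15, "delta_pos": [-5, 25.7, 0], "turn": 0}, {"claw": 15, "delta_pos": [-5, 25.7, 0], "turn": 0}, {"claw": 15, "delta_pos": [-5, 25.7, 0], "turn": 0}, {"claw": 15, "delta_pos": [-5, 25.7, 0], "turn": 0}, {"claw": 15, "delta_pos": [-5, 25.7, 0], "turn": 0}, {"claw": 15, "delta_pos": [-5, 25.7, 0], "turn": 0}, {"claw": 15, "delta_pos": [-5, 25.7, 0], "turn": 0}, {"claw": 15, "delta_pos": [-5, 25.7, 0], "turn": 0}]'

```text
clock: 7.47
eef_pos: [525.4, 137.8, 238.2]
tcp_rot: [-3.14, -0.001, 2.79]
contact_force: [0.5, -0.7, -1.5]
opening: 0.245
grasp_force: 59.4
```

step_arm --motion '[{"claw": 15, "delta_pos": [-5, 25.7, 0], "turn": 0}, {"claw": 15, "delta_pos": [-5, 25.7, 0], "turn": 0}, {"claw": 15, "delta_pos": [0, 0, 0], "turn": 0}, {"claw": 15, "delta_pos": [0, 0, 0], "turn": 0}, {"claw": 15, "delta_pos": [0, 0, 0], "turn": 0}]'

```text
clock: 7.88
eef_pos: [551.7, 181.0, 238.3]
tcp_rot: [-3.14, -0.002, 2.79]
contact_force: [0.1, 0.1, -0.7]
opening: 0.248
grasp_force: 59.4
```

```bash
python3 - <<'E'
from h import *;from rig import *
togo(sense(),[552,182,145],2.79)
f=grab_frame("top");cv2.imwrite("pics/t3.png",cv2.cvtColor(f["img"],cv2.COLOR_RGB2BGR))
print(proj(f,[[552,182,135],[552,182,40]]))
b=blob(f,(100,120,60),(125,255,255),(315,270,350,305));print("dish",b,atz(f,b[0],100))
E
```

```text
clock 7.8833 pos [551.7 181.  238.3] rot [-3.14e+00 -2.00e-03  2.79e+00] tool delta [ 0.   1.1 93.3] turn 0.0002715034829137153 force [ 0.13  0.06 -0.73] open 0.24752215405516503 grip 59.37948703765869
[[232.3576582  213.23207176]
 [236.41316533 222.06753986]]
dish (array([332.5801105, 289.9281768]), array([322, 280,  22,  21, 362], dtype=int32)) [417.88248391 -42.09654503]
```

View pics/t3.png

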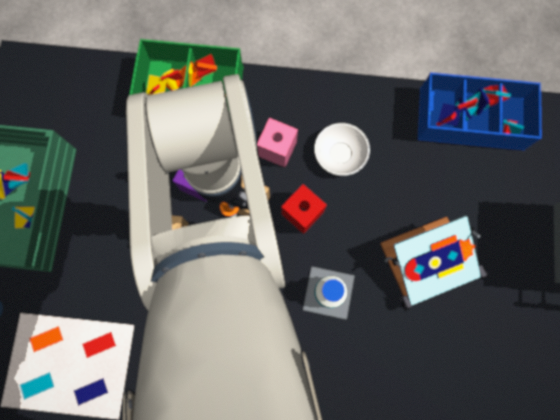

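The dish is at the same pixel (332.6,289.9) as at the start, so it is up again. I can only turn the tool about its own axis, so I'll pivot the applicator in a light grip against the stand's robot-side top edge.

step_arm --motion '[{"claw": 15, "delta_pos": [0, 0, 20], "turn": 0}, {"claw": 15, "delta_pos": [0, 0, 20], "turn": 0}, {"claw": 15, "delta_pos": [0, 0, 20], "turn": 0}, {"claw": 15, "delta_pos": [0, 0, 20], "turn": 0}, {"claw": 15, "delta_pos": [0, 0, 13], "turn": 0}, {"claw": 15, "delta_pos": [0, 0, 0], "turn": 0}, {"claw": 15, "delta_pos": [0, 0, 0], "turn": 0}]'

```text
clock: 8.52
eef_pos: [551.9, 180.6, 146.1]
tcp_rot: [-3.141, -0.001, 2.789]
contact_force: [0.2, -0.8, -1.1]
opening: 0.243
grasp_force: 59.5
```

step_arm --motion '[{"claw": 15, "delta_pos": [0, 0, 0], "turn": 0}, {"claw": 15, "delta_pos": [0, 0, 0], "turn": 0}, {"claw": 15, "delta_pos": [-6, 0, 0], "turn": 0}, {"claw": 15, "delta_pos": [-6, 0, 0], "turn": 0}, {"claw": 15, "delta_pos": [-5, 0, 0], "turn": 0}, {"claw": 15, "delta_pos": [-4, 0, 0], "turn": 0}, {"claw": 15, "delta_pos": [-4, 0, 0], "turn": 0}, {"claw": 15, "delta_pos": [0, 0, 0], "turn": 0}]' --force 20

```text
clock: 9.18
eef_pos: [576.2, 172.9, 146.4]
tcp_rot: [3.142, -0.001, 2.789]
contact_force: [-3.5, 2.5, 2.3]
opening: 0.25
grasp_force: 60.0
```

step_arm --motion '[{"claw": 15, "delta_pos": [-4, 0, 0], "turn": 0}, {"claw": 15, "delta_pos": [-4, 0, 0], "turn": 0}, {"claw": 15, "delta_pos": [0, 0, 0], "turn": 0}]' --force 20

```text
clock: 9.43
eef_pos: [583.3, 170.1, 146.0]
tcp_rot: [-3.141, -0.001, 2.79]
contact_force: [-4.0, 2.9, 0.6]
opening: 0.248
grasp_force: 60.3
```

step_arm --motion '[{"claw": 15, "delta_pos": [-4, 0, 0], "turn": 0}, {"claw": 15, "delta_pos": [-4, 0, 0], "turn": 0}, {"claw": 15, "delta_pos": [-4, 0, 0], "turn": 0}, {"claw": 15, "delta_pos": [-4, 0, 0], "turn": 0}, {"claw": 15, "delta_pos": [-4, 0, 0], "turn": 0}, {"claw": 15, "delta_pos": [-4, 0, 0], "turn": 0}, {"claw": 15, "delta_pos": [0, 0, 0], "turn": 0}]'

```text
clock: 10.02
eef_pos: [605.5, 161.6, 145.6]
tcp_rot: [-3.14, -0.002, 2.79]
contact_force: [-4.5, 1.4, -0.4]
opening: 0.245
grasp_force: 60.3
```

```bash
python3 - <<'E'
from h import *;from rig import *;import pickle
s=sense();togo(s,[609.5,160.8,145],2.79)
F={n:grab_frame(n) for n in("scene","wrist")};pickle.dump(F,open("F3.pkl","wb"))
p=s["eef_pos"];G=p+[0,0,11];h=np.array([.9388,-.3444,0])
for t in(0,.4,.5,.6):
    a=np.sin(t)*h+[0,0,np.cos(t)]
    print(t,{n:proj(F[n],[G+22*a,G-48*a,G-118*a]).round(0).tolist() for n in F})
im=F["scene"]["img"][:,:,::-1];u,v=proj(F["scene"],p)[0].astype(int);print(u-50,v-50)
a=cv2.resize(im[v-50:v+50,u-50:u+50],(400,400),interpolation=cv2.INTER_CUBIC)
w=F["wrist"]["img"][:,:,::-1][120:320,180:380];cv2.imwrite("pics/c4.png",np.hstack([a,cv2.resize(w,(400,400))]))
E
```

```text
clock 10.0167 pos [605.5 161.6 145.6] rot [-3.14e+00 -2.00e-03  2.79e+00] tool delta [-4.   0.6  0.6] turn -0.00023044627648127758 force [-4.5   1.41 -0.44] open 0.24480837675825462 grip 60.26013135910034
0 {'scene': [[329.0, 218.0], [325.0, 237.0], [321.0, 254.0]], 'wrist': [[281.0, 289.0], [280.0, 231.0], [280.0, 201.0]]}
0.4 {'scene': [[327.0, 222.0], [329.0, 229.0], [331.0, 235.0]], 'wrist': [[281.0, 303.0], [281.0, 206.0], [280.0, 150.0]]}
0.5 {'scene': [[326.0, 223.0], [330.0, 227.0], [333.0, 230.0]], 'wrist': [[281.0, 305.0], [281.0, 200.0], [280.0, 137.0]]}
0.6 {'scene': [[326.0, 224.0], [331.0, 225.0], [335.0, 226.0]], 'wrist': [[281.0, 307.0], [281.0, 195.0], [280.0, 124.0]]}
276 177
```

View pics/c4.png

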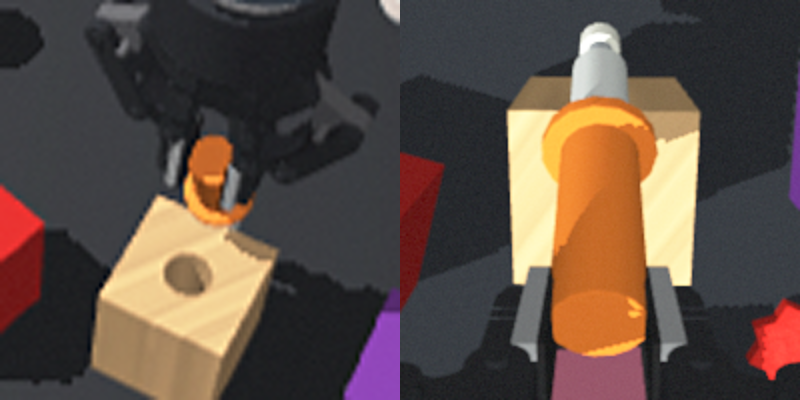

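```bash
cat >> h.py <<'E'
def fitaxis(f,p,lag,vh,vf,vp):
    """applicator in hand from wrist rows: handle-end centre, flange mid, pad-end rim top. lag: unit tip-offset dir. -> (origin offset along lag, origin dz from TCP, tilt)"""
    def pts(q):
        t=q[2];a=-np.sin(t)*lag+np.array([0,0,np.cos(t)]);b=np.cos(t)*lag+np.array([0,0,np.sin(t)]);O=p+q[0]*lag+[0,0,q[1]]
        w=np.cross(a,b);rim=[O-70*a+8*(np.cos(k)*b+np.sin(k)*w) for k in np.linspace(0,6.28,40)]
        return np.array([proj(f,O+70*a)[0,1]-vh,proj(f,O+4.5*a)[0,1]-vf,proj(f,np.array(rim))[:,1].min()-vp])
    r=least_squares(pts,[20,-37,.45],x_scale=[10,10,.1]);return r.x,r.fun
E
python3 - <<'E'
from h import *;import pickle
F=pickle.load(open("F3.pkl","rb"));p=np.array([605.5,161.6,145.6]);lag=np.array([-.9388,.3444,0])
for m in((281,194,131),(279,194,131),(281,196,131),(281,194,133)):print(m,fitaxis(F["wrist"],p,lag,*m))
F=pickle.load(open("F2.pkl","rb"));im=F["wrist"]["img"];cv2.imwrite("pics/w2.png",cv2.resize(im[120:320,180:380,::-1],(600,600)))
E
```

```text
(281, 194, 131) (array([ 31.26112094, -24.92686877,   0.32478687]), array([ 0.00000000e+00, -1.42108547e-13, -1.70530257e-13]))
(279, 194, 131) (array([ 29.78156768, -30.61489967,   0.34247571]), array([7.19637683e-11, 5.37170308e-12, 1.98667749e-11]))
(281, 196, 131) (array([ 26.7167253 , -37.66239396,   0.38520303]), array([ 1.13686838e-13,  8.52651283e-14, -8.52651283e-14]))
(281, 194, 133) (array([ 32.83845243, -18.52987028,   0.28321583]), array([-3.41060513e-13, -1.13686838e-13,  0.00000000e+00]))
```

View pics/w2.png

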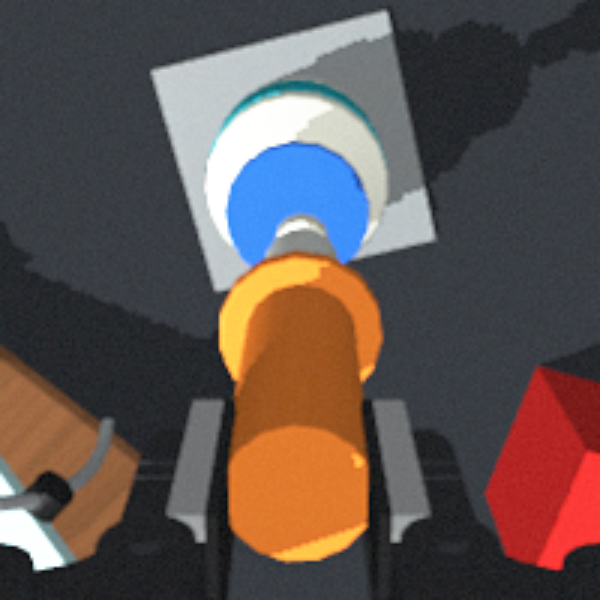

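```bash
python3 - <<'E'
from h import *;import pickle
F=pickle.load(open("F3.pkl","rb"));W,S=F["wrist"],F["scene"];p=np.array([605.5,161.6,145.6]);lag=np.array([-.9388,.3444,0])
E0=np.array([609.5,160.8,80])+35*lag; Z=np.array([0,0,1.])
def res(q,full=0):
    e,dz,t=q;a=-np.sin(t)*lag+np.cos(t)*Z;b=np.cos(t)*lag+np.sin(t)*Z;O=p+e*lag+dz*Z;w=np.cross(a,b)
    rim=np.array([O-70*a+8*(np.cos(k)*b+np.sin(k)*w) for k in np.linspace(0,6.28,40)])
    r=[proj(W,O+70*a)[0,1]-285,proj(W,O+4.5*a)[0,1]-198,proj(W,rim)[:,1].min()-135]
    r+=list(proj(S,O+70*a)[0]-[328.7,216.3])+list(proj(S,O+4*a)[0]-[330.3,228])
    r+=[((O-E0)@b-10)/1.5]
    return np.array(r)
r=least_squares(res,[20,-37,.45],x_scale=[10,10,.1]);print(r.x,r.fun.round(1));J=np.linalg.inv(r.jac.T@r.jac);print(np.sqrt(np.diag(J)))
e,dz,t=r.x;print("handle end rel TCP: lag",e-70*np.sin(t),"z",dz+70*np.cos(t),"pivot height on axis where lag=0:",dz+e/np.tan(t))
E
```

```text
[ 26.59329431 -31.75436338   0.35041871] [-0.2  0.6 -0.6  0.5  0.7  0.1 -2.5 -1.7]
[0.48748594 1.2613716  0.00956575]
handle end rel TCP: lag 2.5629173094158872 z 33.99167057418737 pivot height on axis where lag=0: 41.00369741074026
```

step_arm --motion '[{"claw": 15, "delta_pos": [-2, 0, 2], "turn": 0}, {"claw": 15, "delta_pos": [-3, 0, 2], "turn": 0}, {"claw": 15, "delta_pos": [-3, 0, 2], "turn": 0}, {"claw": 15, "delta_pos": [-3, 0, 0], "turn": 0}, {"claw": 15, "delta_pos": [-3, 0, 0], "turn": 0}, {"claw": 15, "delta_pos": [0, 0, 0], "turn": 0}]'

```text
clock: 10.62
eef_pos: [619.3, 156.8, 139.9]
tcp_rot: [-3.141, -0.001, 2.79]
contact_force: [-3.7, 0.6, 0.6]
opening: 0.247
grasp_force: 58.8
```

```bash
cat >> h.py <<'E'
def meas(f,p):
    """rows (v) in wrist picture at the axis column: handle-end centre, flange widest, pad top"""
    hsv=cv2.cvtColor(f["img"],cv2.COLOR_RGB2HSV);m=cv2.inRange(hsv,np.array((6,150,60)),np.array((20,255,255)))
    n,l,st,c=cv2.connectedComponentsWithStats(m[:, 230:330]);i=1+np.argmax(st[1:,4]);m=(l==i)
    w=m.sum(1);return st[i],w
E
python3 - <<'E'
from h import *;from rig import *;import pickle
s=sense();togo(s,[609.5,160.8,145],2.79);f=grab_frame("wrist");pickle.dump((f,s),open("W4.pkl","wb"))
for n,g in(("old",pickle.load(open("F3.pkl","rb"))["wrist"]),("new",f)):
    st,w=meas(g,0);print(n,st,{v:int(w[v]) for v in range(st[1],st[1]+st[3]) if v%3==0})
    col=g["img"][100:170:2,280].max(1);print(col)
E
```

```text
clock 10.6167 pos [619.3 156.8 139.9] rot [-3.141e+00 -1.000e-03  2.790e+00] tool delta [10.6  0.3 -5.1] turn -0.00042804365344473183 force [-3.74  0.65  0.56] open 0.2473166394955962 grip 58.75117778778076
old [  21  168   58  130 5454] {168: 2, 171: 29, 174: 33, 177: 21, 180: 15, 183: 39, 186: 44, 189: 47, 192: 47, 195: 48, 198: 49, 201: 48, 204: 47, 207: 45, 210: 43, 213: 41, 216: 41, 219: 42, 222: 42, 225: 43, 228: 43, 231: 44, 234: 44, 237: 45, 240: 45, 243: 46, 246: 46, 249: 47, 252: 47, 255: 48, 258: 47, 261: 47, 264: 47, 267: 47, 270: 46, 273: 47, 276: 45, 279: 48, 282: 47, 285: 47, 288: 47, 291: 40, 294: 27, 297: 16}
[ 68  64  73  67  66  70  69  70  74  69  68  66  70  66  70  63 218 200
 233 255 248 141 178 181 178 181 176 180 177 176 174 170 175 172 178]
new [  20  155   59  139 5890] {156: 16, 159: 33, 162: 30, 165: 15, 168: 9, 171: 26, 174: 41, 177: 48, 180: 49, 183: 50, 186: 50, 189: 49, 192: 48, 195: 45, 198: 42, 201: 41, 204: 43, 207: 43, 210: 43, 213: 43, 216: 43, 219: 44, 222: 45, 225: 45, 228: 45, 231: 45, 234: 46, 237: 47, 240: 47, 243: 47, 246: 47, 249: 49, 252: 49, 255: 49, 258: 50, 261: 49, 264: 48, 267: 47, 270: 45, 273: 44, 276: 49, 279: 49, 282: 47, 285: 47, 288: 45, 291: 28}
[ 76  78  72 182 235 234 238 255 255 169 181 195 223 221 222 221 222 222
 220 221 221 223 223 208 200 201 200 196 246 244 247 255 255 255 255]
```

```bash
cat >> h.py <<'E'
def fit3(f,p,lag,vh,vf,vp,E0=None):
    Z=np.array([0,0,1.])
    def res(q):
        e,dz,t=q;a=-np.sin(t)*lag+np.cos(t)*Z;b=np.cos(t)*lag+np.sin(t)*Z;O=p+e*lag+dz*Z;w=np.cross(a,b)
        rim=np.array([O-70*a+8*(np.cos(k)*b+np.sin(k)*w) for k in np.linspace(0,6.28,40)])
        r=[proj(f,O+70*a)[0,1]-vh,proj(f,O+4.5*a)[0,1]-vf,proj(f,rim)[:,1].min()-vp,(dz+70*np.cos(t)-34)/3]
        if E0 is not None:r+=[((O-E0)@b-10)/1.5]
        return np.array(r)
    r=least_squares(res,[25,-35,.45],x_scale=[10,10,.1]);e,dz,t=r.x
    tip=[e+70*np.sin(t),dz-70*np.cos(t)]
    return r.x.round(3),r.fun.round(1),"tip rel TCP (lag,z)",np.round(tip,1)
E
python3 - <<'E'
from h import *;import pickle
f,s=pickle.load(open("W4.pkl","rb"));lag=np.array([-.9388,.3444,0]);E0=np.array([609.5,160.8,80])+35*lag
print(fit3(f,s["eef_pos"],lag,283,184.5,109,E0));print(fit3(f,s["eef_pos"],lag,283,184.5,109))
g=pickle.load(open("F3.pkl","rb"))["wrist"];p=np.array([605.5,161.6,145.6])
print(fit3(g,p,lag,285,198,135,E0),fit3(g,p,lag,285,198,135))
E
```

```text
(array([ 37.412, -25.789,   0.487]), array([ 0.1, -0.2, -0.2,  0.7, -0.9]), 'tip rel TCP (lag,z)', array([ 70.1, -87.7]))
(array([ 36.84 , -27.393,   0.494]), array([-0.1,  0.1, -0.1,  0.1]), 'tip rel TCP (lag,z)', array([ 70., -89.]))
(array([ 27.443, -29.329,   0.339]), array([-0.1,  0.3, -0.5,  0.9, -0.8]), 'tip rel TCP (lag,z)', array([ 50.7, -95.3])) (array([ 26.75 , -31.11 ,   0.345]), array([-0.3,  0.6, -0.3,  0.3]), 'tip rel TCP (lag,z)', array([ 50.5, -97. ]))
```

The tilt is about 0.49 rad. I'll tighten the grip, back off and lift clear.

step_arm --motion '[{"claw": 12, "delta_pos": [0, 0, 0], "turn": 0}, {"claw": 12, "delta_pos": [0, 0, 0], "turn": 0}, {"claw": 12, "delta_pos": [5, 0, 0], "turn": 0}, {"claw": 12, "delta_pos": [15, 0, 0], "turn": 0}, {"claw": 12, "delta_pos": [5, 0, -15], "turn": 0}, {"claw": 12, "delta_pos": [0, 0, -25], "turn": 0}, {"claw": 12, "delta_pos": [0, 0, -30], "turn": 0}, {"claw": 12, "delta_pos": [0, 0, -30], "turn": 0}]' --force 110

```text
clock: 11.33
eef_pos: [596.2, 165.5, 241.5]
tcp_rot: [3.141, 0.002, 2.79]
contact_force: [-0.7, -0.0, -0.7]
opening: 0.228
grasp_force: 108.6
```

step_arm --motion '[{"claw": 12, "delta_pos": [0, 0, 0], "turn": 0.12}, {"claw": 12, "delta_pos": [0, 0, 0], "turn": 0.12}, {"claw": 12, "delta_pos": [0, 0, 0], "turn": 0.12}, {"claw": 12, "delta_pos": [0, 0, 0], "turn": 0.12}, {"claw": 12, "delta_pos": [0, 0, 0], "turn": 0.12}, {"claw": 12, "delta_pos": [0, 0, 0], "turn": 0.12}, {"claw": 12, "delta_pos": [0, 0, 0], "turn": 0.12}, {"claw": 12, "delta_pos": [0, 0, 0], "turn": 0.12}]'

```text
clock: 12.0
eef_pos: [596.7, 165.6, 240.8]
tcp_rot: [3.139, 0.001, 1.824]
contact_force: [0.2, -0.0, -1.8]
opening: 0.225
grasp_force: 108.5
```

step_arm --motion '[{"claw": 12, "delta_pos": [0, 0, 0], "turn": 0.12}, {"claw": 12, "delta_pos": [0, 0, 0], "turn": 0.12}, {"claw": 12, "delta_pos": [0, 0, 0], "turn": 0.12}, {"claw": 12, "delta_pos": [0, 0, 0], "turn": 0.12}, {"claw": 12, "delta_pos": [0, 0, 0], "turn": 0.12}, {"claw": 12, "delta_pos": [0, 0, 0], "turn": 0.12}, {"claw": 12, "delta_pos": [0, 0, 0], "turn": 0.12}, {"claw": 12, "delta_pos": [0, 0, 0], "turn": 0.12}]'

```text
clock: 12.67
eef_pos: [596.7, 165.6, 240.8]
tcp_rot: [3.139, -0.002, 0.864]
contact_force: [0.3, -0.1, -1.6]
opening: 0.225
grasp_force: 108.4
```

step_arm --motion '[{"claw": 12, "delta_pos": [0, 0, 0], "turn": 0.12}, {"claw": 12, "delta_pos": [0, 0, 0], "turn": 0.12}, {"claw": 12, "delta_pos": [0, 0, 0], "turn": 0.12}, {"claw": 12, "delta_pos": [0, 0, 0], "turn": 0.04}, {"claw": 12, "delta_pos": [0, 0, 0], "turn": 0}, {"claw": 12, "delta_pos": [0, 0, 0], "turn": 0}]'

```text
clock: 13.17
eef_pos: [596.3, 165.6, 240.7]
tcp_rot: [3.141, -0.002, 0.472]
contact_force: [-0.2, 0.1, -1.1]
opening: 0.229
grasp_force: 108.4
```

```bash
python3 - <<'E'
from h import *;from rig import *
togo(sense(),[421,-298,240],.4715)
E
```

```text
clock 13.1667 pos [596.3 165.6 240.7] rot [ 3.141e+00 -2.000e-03  4.720e-01] tool delta [-366.8  333.3    0.7] turn 0.00019823132887353268 force [-0.16  0.08 -1.13] open 0.22944432256403371 grip 108.36730241775513
```

step_arm --motion '[{"claw": 12, "delta_pos": [-22.9, 20.8, 0], "turn": 0}, {"claw": 12, "delta_pos": [-22.9, 20.8, 0], "turn": 0}, {"claw": 12, "delta_pos": [-22.9, 20.8, 0], "turn": 0}, {"claw": 12, "delta_pos": [-22.9, 20.8, 0], "turn": 0}, {"claw": 12, "delta_pos": [-22.9, 20.8, 0], "turn": 0}, {"claw": 12, "delta_pos": [-22.9, 20.8, 0], "turn": 0}, {"claw": 12, "delta_pos": [-22.9, 20.8, 0], "turn": 0}, {"claw": 12, "delta_pos": [-22.9, 20.8, 0], "turn": 0}]'

```text
clock: 13.83
eef_pos: [507.4, -67.1, 240.7]
tcp_rot: [3.14, -0.001, 0.472]
contact_force: [-0.0, -0.8, -1.6]
opening: 0.226
grasp_force: 108.4
```

step_arm --motion '[{"claw": 12, "delta_pos": [-22.9, 20.8, 0], "turn": 0}, {"claw": 12, "delta_pos": [-22.9, 20.8, 0], "turn": 0}, {"claw": 12, "delta_pos": [-22.9, 20.8, 0], "turn": 0}, {"claw": 12, "delta_pos": [-22.9, 20.8, 0], "turn": 0}, {"claw": 12, "delta_pos": [-22.9, 20.8, 0], "turn": 0}, {"claw": 12, "delta_pos": [-22.9, 20.8, 0], "turn": 0}, {"claw": 12, "delta_pos": [-22.9, 20.8, 0], "turn": 0}, {"claw": 12, "delta_pos": [-22.9, 20.8, 0], "turn": 0}]'

```text
clock: 14.5
eef_pos: [419.2, -298.7, 240.8]
tcp_rot: [3.14, -0.0, 0.472]
contact_force: [0.9, 0.3, -1.0]
opening: 0.231
grasp_force: 108.4
```

step_arm --motion '[{"claw": 12, "delta_pos": [0, 0, 0], "turn": 0}, {"claw": 12, "delta_pos": [0, 0, 0], "turn": 0}, {"claw": 12, "delta_pos": [0, 0, 0], "turn": 0}]'

```text
clock: 14.75
eef_pos: [419.8, -296.9, 240.4]
tcp_rot: [3.141, -0.0, 0.47]
contact_force: [0.3, -0.2, -1.5]
opening: 0.225
grasp_force: 108.3
```

```bash
python3 - <<'E'
from h import *;from rig import *;import pickle
s=sense();togo(s,[421,-298,240],.4715)
F={n:grab_frame(n) for n in("wrist","scene")};pickle.dump((F,s),open("F5.pkl","wb"))
p=s["eef_pos"];u,v=proj(F["scene"],p+[60,30,-90])[0].astype(int);u0=max(u-60,0);v0=v-60;print(u0,v0)
st,w=meas(F["wrist"],0);print(st,F["wrist"]["img"][80:150:2,280].max(1))
a=cv2.resize(F["scene"]["img"][v0:v0+90,u0:u0+120,::-1],(400,300),interpolation=cv2.INTER_CUBIC)
b=cv2.resize(F["wrist"]["img"][40:310,120:440,::-1],(640,540),interpolation=cv2.INTER_CUBIC)
cv2.imwrite("pics/c6.png",b);cv2.imwrite("pics/c6s.png",a)
E
```

```text
clock 14.75 pos [ 419.8 -296.9  240.4] rot [ 3.141 -0.     0.47 ] tool delta [0.6 1.6 0.4] turn -0.0014348010179037196 force [ 0.25 -0.22 -1.53] open 0.22463400005064282 grip 108.3250880241394
74 92
[  20  161   59  135 6236] [112 204 244 245 250 251 251 250 251 251 251 251 251 248 158 118 117 123
 118 117 173 175 189 251 234 132 127 159 156 157 158 154 157 155 156]
```

View pics/c6.png

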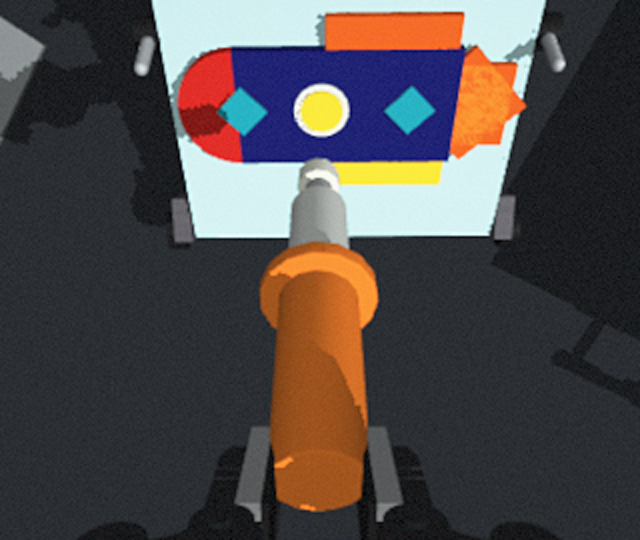

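```bash
python3 - <<'E'
from h import *;import pickle
F=pickle.load(open("F.pkl","rb"));S,T=F["scene"],F["top"];F5,s=pickle.load(open("F5.pkl","rb"));W=F5["wrist"]
tc=[(455,92),(698,0),(745,198),(512,295)];tc=np.array([[378+(a-400)*.3,217+b*.3] for a,b in tc])-.35
sc=[(352,120),(33,190),(45,92),(328,20)];sc=np.array([[92+a/4,158+b/4] for a,b in sc])-.4
ys=[143.1,179.6];yt=[434.65,262.45]
W2=lambda a,b:[120+a/2-.25,40+b/2-.25]
wn=np.array([W2(492,237),W2(193,238)]);wd=np.array(W2(321.5,110));el=[W2(152,0),W2(172,119)];er=[W2(547,0),W2(519,120)]
L=np.array([[150,85,0],[150,-85,0],[0,-85,0],[0,85,0],[80,12,3.]])
def model(p):
    x,y,yaw,t,h=p[:5];c,q=np.cos(yaw),np.sin(yaw)
    R=np.array([[c,-q,0],[q,c,0],[0,0,1]])@np.array([[np.cos(t),0,-np.sin(t)],[0,1,0],[np.sin(t),0,np.cos(t)]])
    return (L+[0,0,h])@R.T+np.array([x-75*c,y-75*q,30]),R
def ld(l0,l1,p):
    d=(l1-l0)/np.linalg.norm(l1-l0);return (p[0]-l0[0])*d[1]-(p[1]-l0[1])*d[0]
def res(p,sel=(1,1,1)):
    M,_=model(p);r=[]
    r+=list(sel[0]*(proj(S,M)-np.vstack([sc,ys])).ravel())
    r+=list(sel[1]*(proj(T,M)-np.vstack([tc,yt])).ravel())
    m=proj(W,M)
    r+=list(sel[2]*np.r_[(m[2:4]-wn).ravel(),m[4]-wd,[ld(m[3],m[0],e) for e in el],[ld(m[2],m[1],e) for e in er]])
    return np.array(r+[(p[4]-4)/4])
for sel in((1,1,1),(1,1,0),(0,0,1),(0,1,1)):
    r=least_squares(res,[515,-263,.47,.49,6],x_scale=[10,10,.1,.1,1],args=(sel,));M,R=model(r.x);print(sel,r.x.round(3),round(r.cost,1),"spot",M[4].round(1),"n",R[:,2].round(3),"sd",np.sqrt(np.diag(np.linalg.inv(r.jac.T@r.jac))).round(3));
    print(r.fun.round(1))
p=s["eef_pos"];lag=np.array([np.cos(.47),np.sin(.47),0])
print(fit3(W,p,lag,283.5,190.5,122.5))
E
```

```text
(1, 1, 1) [ 5.15925e+02 -2.63995e+02  4.73000e-01  4.95000e-01  8.47000e+00] 9.8 spot [ 501.5 -257.9   78.1] n [-0.423 -0.216  0.88 ] sd [0.798 0.559 0.005 0.01  1.434]
[-1.2 -1.5 -1.3  1.4 -0.4 -0.3 -1.   0.6  0.4  1.8  0.5  0.8  0.2 -0.1
 -0.4  0.9  0.2 -0.1 -0.6 -0.6 -1.1  0.5  0.6  0.5 -0.2 -0.9 -0.7  0.1
  0.1 -0.4  1.1]
(1, 1, 0) [ 5.15872e+02 -2.63053e+02  4.72000e-01  4.93000e-01  9.24700e+00] 7.4 spot [ 501.2 -257.1   78.7] n [-0.422 -0.215  0.881] sd [1.313 1.189 0.008 0.013 1.979]
[-0.8 -1.6 -1.   1.2 -0.1 -0.6 -0.6  0.3  0.8  1.6  0.1  0.8 -0.1 -0.1
 -0.7  1.1 -0.2 -0.  -0.9 -0.5 -0.   0.  -0.   0.  -0.  -0.  -0.  -0.
 -0.  -0.   1.3]
(0, 0, 1) [ 5.15675e+02 -2.64373e+02  4.74000e-01  5.04000e-01  7.25000e+00] 2.1 spot [ 501.4 -258.2   77.6] n [-0.43  -0.22   0.876] sd [1.029 0.652 0.006 0.017 2.   ]
[-0.  -0.  -0.   0.  -0.   0.  -0.   0.   0.   0.   0.   0.   0.   0.
 -0.   0.   0.  -0.  -0.  -0.  -1.1  0.2  1.   0.3  0.  -0.6 -0.5  0.5
  0.4 -0.3  0.8]
(0, 1, 1) [ 5.15930e+02 -2.64252e+02  4.74000e-01  4.98000e-01  7.88800e+00] 3.5 spot [ 501.6 -258.1   77.8] n [-0.425 -0.218  0.879] sd [0.854 0.606 0.005 0.014 1.709]
[-0.  -0.  -0.   0.  -0.  -0.  -0.   0.   0.   0.   0.6  0.8  0.2 -0.2
 -0.4  0.8  0.2 -0.2 -0.6 -0.6 -1.   0.2  1.   0.4  0.  -0.9 -0.4  0.5
  0.3 -0.2  1. ]
(array([ 32.191, -29.077,   0.412]), array([-0.3,  0.7, -0.4,  0.4]), 'tip rel TCP (lag,z)', array([ 60.2, -93.2]))
```

step_arm --motion '[{"claw": 12, "delta_pos": [6, 0.6, 15], "turn": 0}, {"claw": 12, "delta_pos": [6, 0.6, 15], "turn": 0}, {"claw": 12, "delta_pos": [6.3, 0.6, 15], "turn": 0}, {"claw": 12, "delta_pos": [6.3, 0.6, 13.6], "turn": 0}, {"claw": 12, "delta_pos": [0, 0, 0], "turn": 0}, {"claw": 12, "delta_pos": [0, 0, 0], "turn": 0}, {"claw": 12, "delta_pos": [0, 0, 0], "turn": 0}]'

```text
clock: 15.43
eef_pos: [443.1, -287.6, 182.5]
tcp_rot: [3.141, -0.0, 0.471]
contact_force: [-0.2, 0.1, -0.3]
opening: 0.228
grasp_force: 108.3
```

```bash
python3 - <<'E'
from h import *;from rig import *;import pickle
s=sense();togo(s,[442.8,-287.9,181.8],.4715);p=s["eef_pos"]
f=grab_frame("wrist");pickle.dump((f,s),open("W7.pkl","wb"))
g=grab_frame("scene");pickle.dump(g,open("S7.pkl","wb"))
n=np.array([-.423,-.217,.88]);lag=np.array([.891,.454,0]);up=np.array([.784,.4,.476]);y=np.array([-.455,.89,0])
sp=np.array([501.5,-258,78]);print("dot pred",proj(f,sp),proj(g,sp))
tip=p+60.2*lag+[0,0,-93.2];print("tip pred",proj(f,tip),proj(g,tip),tip)
a=f["img"][60:160,230:330,::-1];b=g["img"][150:210,105:185,::-1]
cv2.imwrite("pics/c8.png",np.hstack([cv2.resize(a,(440,440),interpolation=cv2.INTER_CUBIC),cv2.resize(b,(360,440),interpolation=cv2.INTER_CUBIC)]))
E
```

```text
clock 15.4333 pos [ 443.1 -287.6  182.5] rot [ 3.141 -0.     0.471] tool delta [-0.4  0.1  0.7] turn -0.0003258204574785317 force [-0.24  0.08 -0.33] open 0.22832043812093655 grip 108.3267867565155
dot pred [[277.81367898 123.93573063]] [[143.49798517 181.40277738]]
tip pred [[277.6674712  131.65977701]] [[141.95053477 176.5933934 ]] [ 496.77770585 -260.30448654   89.28284545]
```

View pics/c8.png

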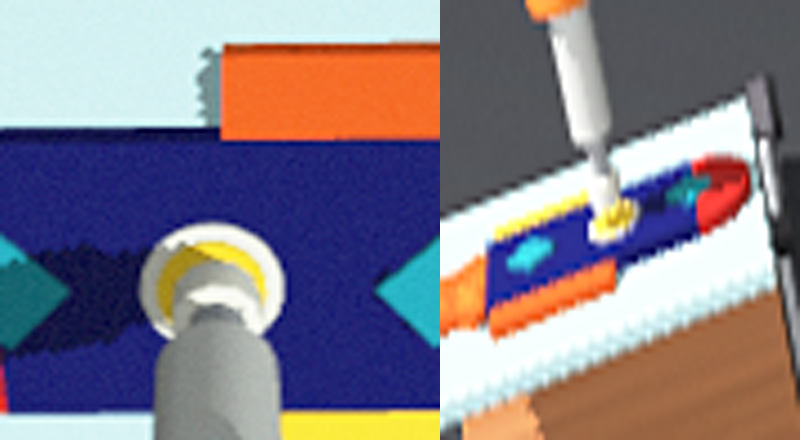

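The wrist crop shows the pad centred sideways on the dot (column ≈278) and slightly uphill. The scene view shows it hovering just above the dot. I'll approach along the normal and shift 2 mm downhill.

step_arm --motion '[{"claw": 12, "delta_pos": [1, 0, 4], "turn": 0}, {"claw": 12, "delta_pos": [1, 0, 4], "turn": 0}, {"claw": 12, "delta_pos": [0, 0, 0], "turn": 0}, {"claw": 12, "delta_pos": [0.95, 0, 1.76], "turn": 0}, {"claw": 12, "delta_pos": [0, 0, 0], "turn": 0}, {"claw": 12, "delta_pos": [0.95, 0, 1.76], "turn": 0}, {"claw": 12, "delta_pos": [0, 0, 0], "turn": 0}, {"claw": 12, "delta_pos": [0, 0, 0], "turn": 0}]'

```text
clock: 16.2
eef_pos: [446.3, -286.3, 170.3]
tcp_rot: [3.141, 0.0, 0.47]
contact_force: [-0.3, -1.0, 1.8]
opening: 0.228
grasp_force: 108.7
```

step_arm --motion '[{"claw": 12, "delta_pos": [0.95, 0, 1.76], "turn": 0}, {"claw": 12, "delta_pos": [0, 0, 0], "turn": 0}, {"claw": 12, "delta_pos": [0, 0, 0], "turn": 0}]'

```text
clock: 16.45
eef_pos: [447.1, -285.9, 168.5]
tcp_rot: [3.141, 0.0, 0.47]
contact_force: [-1.1, -1.0, 2.5]
opening: 0.227
grasp_force: 108.7
```

```bash
python3 - <<'E'
from h import *;from rig import *;import pickle
s=sense();p=s["eef_pos"];togo(s,p,.4715);f=grab_frame("wrist");pickle.dump((f,s),open("W8.pkl","wb"))
n=np.array([-.423,-.217,.88]);lag=np.array([.891,.454,0]);sp=np.array([501.5,-258,78])
print("dot",proj(f,sp),"tip",proj(f,p+60.2*lag+[0,0,-93.2]),"gap along n",(p+60.2*lag+[0,0,-93.2]-sp)@n)
hsv=cv2.cvtColor(f["img"],cv2.COLOR_RGB2HSV)
for v in range(104,150,2):
    print(v,"".join("Y" if 20<h<36 and S>120 and V>100 else "B" if 105<h<130 and S>120 else "w" if V>200 else "g" if V>90 and S<60 else "." for h,S,V in hsv[v,252:306]))
E
```

```text
clock 16.45 pos [ 447.1 -285.9  168.5] rot [3.141 0.    0.47 ] tool delta [ 0.  0. -0.] turn -0.0016678261639904157 force [-1.12 -1.01  2.53] open 0.22726870819724387 grip 108.74808669090271
dot [[277.40440423 130.74612143]] tip [[277.59933889 131.6755795 ]] gap along n -1.936825619035882
104 BBBBBBBBBBBBBBBBBBBBBBBBBBBBBBBBBBBBBBBBBBBBBBBBBBBBBB
106 BBBBBBBBBBBBBBBBBBBBBBBBBBBBBBBBBBBBBBBBBBBBBBBBBBBBBB
108 BBBBBBBBBBBBBBBBBBBBBBBBBBBBBBBBBBBBBBBBBBBBBBBBBBBBBB
110 BBBBBBBBBBBBBBBBBBBBBBBBBBBBBBBBBBBBBBBBBBBBBBBBBBBBBB
112 BBBBBBBBBBBBBBBBBBBBBBBBBBBBBBBBBBBBBBBBBBBBBBBBBBBBBB
114 BBBBBBBBBBBBBBBBBBBBBBBBBBBBBBBBBBBBBBBBBBBBBBBBBBBBBB
116 BBBBBBBBBBBBBBBBBBBBBBBBBBBBBBBBBBBBBBBBBBBBBBBBBBBBBB
118 BBBBBBBBBBBBBBBBB.ggwwwwwwwwwwwgg.BBBBBBBBBBBBBBBBBBBB
120 BBBBBBBBBBBBBB.gwwwwwwwwwwwwwwwwwwwwgBBBBBBBBBBBBBBBBB
122 BBBBBBBBBBBBgwwwwgwwwYYYYYYYYYYwwwwwwwgBBBBBBBBBBBBBBB
124 BBBBBBBBBB.gwwwg.YYYYYYY.ggggg.wYYwwwwwwgBBBBBBBBBBBBB
126 BBBBBBBBB.gggg.YYYYY.ggggggggggggwwYwwwwwgBBBBBBBBBBBB
128 BBBBBBBBBgggg.YYYYYgggggggggggggggwgwYwwwwgBBBBBBBBBBB
130 BBBBBBBB.ggggYYYYYggggggggggwwwwwwwwwYwwwwwBBBBBBBBBBB
132 BBBBBBBBgggg.YYYY.ggggggggggwwwwwwwwwwwwwwwBBBBBBBBBBB
134 BBBBBBBB.ggg.YYYY.ggggggggggggggggwwwwwwwwgBBBBBBBBBBB
136 BBBBBBBBBggggYYYYgggggggggggggggggggggwwwwgBBBBBBBBBBB
138 BBBBBBBBB.ggggY.gggggggggggggggggggggggwwgBBBBBBBBBBBB
140 BBBBBBBBBBBggggggggggggggggggggggggggggggBBBBBBBBBBBBB
142 BBBBBBBBBBBB.gggggggggggggggggggggggggggg.BBBBBBBBBBBB
144 BBBBBBBBBBBBB.ggggggggggggggggggggggggggggBBBBBBBBBBBB
146 BBBBBBBBBBBBBgggggggggggggggggggggggggggggBBBBBBBBBBBB
148 BBBBBBBBBBBBB.ggggggggggggggggggggggggggggBBBBBBBBBBBB
```

The pad is centred on the dot: both centres are near (278,132), within about 1 mm. I'll average the force readings to judge how far the tip is in.

```bash
python3 - <<'E'
from h import *;from rig import *
a=[]
for i in range(30):
    grab_frame("wrist");s=sense();a.append(np.r_[s["contact_force"],s["eef_pos"]])
a=np.array(a);print(a.mean(0).round(2),a.std(0).round(2),s["clock"])
E
```

```text
[  -0.79   -2.18    2.07  447.09 -285.8   168.53] [0.43 0.45 0.51 0.02 0.04 0.03] 18.0
```

```bash
python3 - <<'E'
from h import *;import pickle
for n in("W7.pkl","W8.pkl"):
    f,s=pickle.load(open(n,"rb"));p=s["eef_pos"]
    for u in(274,278,283):print(n,u,list(f["img"][114:152,u].astype(int).sum(1)//3))
    lag=np.array([.891,.454,0]);Z=np.array([0,0,1.]);t=.412;a=-np.sin(t)*lag+np.cos(t)*Z;b=np.cos(t)*lag+np.sin(t)*Z
    O=p+32.2*lag-29.1*Z;print("sleeve end top edge v",proj(f,O-45*a+10*b)[0,1],"pad rim v at compress 0,4,8,12",[proj(f,O-(70-c)*a+8*b)[0,1].round(1) for c in(0,4,8,12)])
E
```

```text
W7.pkl 274 [np.int64(237), np.int64(192), np.int64(137), np.int64(110), np.int64(109), np.int64(115), np.int64(126), np.int64(139), np.int64(138), np.int64(140), np.int64(141), np.int64(158), np.int64(228), np.int64(245), np.int64(204), np.int64(142), np.int64(126), np.int64(98), np.int64(91), np.int64(105), np.int64(128), np.int64(135), np.int64(133), np.int64(134), np.int64(132), np.int64(128), np.int64(131), np.int64(134), np.int64(130), np.int64(133), np.int64(131), np.int64(133), np.int64(132), np.int64(132), np.int64(135), np.int64(134), np.int64(132), np.int64(133)]
W7.pkl 278 [np.int64(229), np.int64(173), np.int64(183), np.int64(178), np.int64(153), np.int64(133), np.int64(152), np.int64(156), np.int64(157), np.int64(157), np.int64(191), np.int64(237), np.int64(247), np.int64(248), np.int64(231), np.int64(116), np.int64(107), np.int64(106), np.int64(121), np.int64(137), np.int64(144), np.int64(142), np.int64(142), np.int64(147), np.int64(144), np.int64(141), np.int64(141), np.int64(143), np.int64(144), np.int64(143), np.int64(144), np.int64(147), np.int64(143), np.int64(142)
[... 1976 characters left out ...]
np.int64(59), np.int64(59), np.int64(83), np.int64(193), np.int64(247), np.int64(245), np.int64(243), np.int64(225), np.int64(175), np.int64(181), np.int64(183), np.int64(187), np.int64(187), np.int64(188), np.int64(193), np.int64(232), np.int64(251), np.int64(236), np.int64(177), np.int64(167), np.int64(168), np.int64(167), np.int64(169), np.int64(164), np.int64(165), np.int64(168), np.int64(168), np.int64(166), np.int64(167), np.int64(166), np.int64(164), np.int64(168), np.int64(166), np.int64(166), np.int64(167), np.int64(169), np.int64(167)]
sleeve end top edge v 135.77023168125578 pad rim v at compress 0,4,8,12 [np.float64(122.1), np.float64(124.5), np.float64(127.0), np.float64(129.5)]
```

The tip is in by about 8 mm (the pad rim moved 5 px towards the sleeve), the force is about 3.5 N, and the tilt error is about 0.08 rad. All are within limits, so I'm handing in.

```bash
python3 -c "
from rig import *
print(sign_off())"
```

```text
the job is handed in; nothing more can be done
None
```

The job is handed in, with no verdict returned: I pressed the dish and it sprang back, and the orange applicator is still gripped with its pad centred on the yellow dot to about 1 mm. The tip is in about 8 mm at roughly 3.5 N, and the axis is about 0.08 rad off square to the board (limit 0.17).

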